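# Lock the knife sharpener onto its keyhole mount

## Task

The knife sharpener has been washed; put it back on its wooden mount. Lower its foot plate over the two screw heads, so that both come up through the round ends of the keyholes, then slide it along, towards the end away from the red catch, until the catch springs up behind the foot plate; let it sit flat and locked, and let go. Be gentle: never press it hard or ram it against the mount, and leave the shakers and the tin alone.

Things in the scene. Friction and masses are not known exactly. Their poses are not given: they have to be found in the camera images.
- sharpener: Loose knife sharpener, 0.34 to 0.53 kg. Origin: centre of the underside of its steel foot plate, 56 (x) by 184 (y) by 4 mm; z up; +y runs along it to its front, the end with two V slots (ribbed hand grip at -y). Black housing on the plate, 40 mm wide in x, y -50 to +50, flat upright sides from z = 10 to 50, top 54 mm; grip it across x.
- sharpener_front (a point): Middle of the front edge of the foot plate's underside: (0, +92, 0) mm in the sharpener's frame. The rear edge is at y = -92.
- keyhole_front (a point): Centre of the front keyhole's round entry hole, on the foot plate's underside: (0, +78, 0) mm in the sharpener's frame. Through hole 18 mm across; from it a slot 10 mm wide runs towards -y and ends at y = +59.
- keyhole_rear (a point): Centre of the rear keyhole's round entry hole, on the foot plate's underside: (0, -62, 0) mm in the sharpener's frame. Through hole 18 mm across; from it a slot 10 mm wide runs towards -y and ends at y = -81.
- mount: Light wooden board fixed on the worktop, 96 (x) by 240 (y) by 16 mm. Origin: centre of its underside, z up, y along the aluminium track on its middle; +y is the locking direction, the red catch is at the -y end. A dark steel strip, 32 by 202 mm, is clamped firmly in the track, 4 to 32 mm forward (+y) of its rearmost place; this shift varies and is not reported: find it by eye or by feel.
- mount_seat (a point): (0, 0, 19) mm in the mount's frame, at the height of the strip's top, the seat of the foot plate. The locked sharpener's origin lies here plus the shift (4 to 32 mm in +y; this point does not show it). The sharpener goes down over the heads 16 mm before its locked place, slides 16 mm in +y and meets a hard stop.
- mount_screws (a point): (0, -8, 19) mm in the mount's frame: add the shift in +y to get midway between the two screws at seat height. Screws 70 mm either way along y: shank 6 mm, bright domed head 14 mm across, 5.5 to 9.6 mm above the seat. Holes within about 2 mm of the heads go down to the seat; else the plate rests on the heads, 9.6 mm up.
- catch (a joint): Red spring catch, 20 by 10 mm, on the strip (mount y = -104 to -94, plus the shift). 0 = up, 5 mm above the seat; 0.005 = flush. The foot plate set down on the seat holds it down (about 3 N). In the last 2 mm before the stop it jumps up behind the plate's rear edge. Sliding takes under 6 N; over 40 N between sharpener and mount is forcing.
- salt: White ceramic salt shaker, 42 mm across, 77 mm tall; origin at the centre of its foot. Bystander.
- pepper: Black ceramic pepper shaker, 42 mm across, 77 mm tall; origin at the centre of its foot. Bystander.
- tin: Closed food tin with a green and white label, 76 mm across, 110 mm tall; origin at the centre of its foot. Bystander.
Things that resemble listed ones, but are neither listed nor needed, are in the scene too. What is shaped like the sharpener but blue is not meant.

How it is judged (in metres and radians):
On the way:
1. the foot plate lies flat on the seat with both screw heads through its keyholes, holding the catch down (x of sharpener in the frame of mount between -0.004 and 0.004 m and z of sharpener in the frame of mount between 0.0175 and 0.0207 m and y of sharpener_front in the frame of mount above 0.07 m and angle between the z axis of sharpener and the z axis of mount, either way round below 0.035 rad and angle between the y axis of sharpener and the y axis of mount, either way round below 0.06 rad and value of joint catch above 0.0035 m), for 0.1 s.
At the end, for the whole second after the job is handed in: the sharpener lies flat on the mount's seat (height within 1.5 mm, tilt under 2 degrees), front to the mount's +y, in line with the track (4 mm, 3.4 degrees), 0 to 36 mm forward of the board's centre; the red catch is up (within 1.5 mm) behind the foot plate; all at rest and let go (x of sharpener in the frame of mount between -0.004 and 0.004 m and z of sharpener in the frame of mount between 0.0175 and 0.0207 m and y of sharpener_front in the frame of mount above 0.07 m and angle between the z axis of sharpener and the z axis of mount, either way round below 0.035 rad and angle between the y axis of sharpener and the y axis of mount, either way round below 0.06 rad and y of sharpener in the frame of mount between 0 and 0.036 m and value of joint catch below 0.0015 m and linear speed of sharpener below 0.01 m/s); the robot touches nothing.
It fails at once if the sharpener is pressed or rammed against the mount with more than 40 N (contact force between sharpener and mount above 40 N).
It fails at once if the salt shaker, pepper shaker or tin is shifted by more than 20 mm or tipped ((distance of salt from where it was at the start of the episode above 0.02 m or angle between salt's own z axis and vertical above 0.35 rad) or (distance of pepper from where it was at the start of the episode above 0.02 m or angle between pepper's own z axis and vertical above 0.35 rad) or (distance of tin from where it was at the start of the episode above 0.02 m or angle between tin's own z axis and vertical above 0.35 rad)).
It also fails if it takes over 64 s, if anything falls off the work surface, if the arm or the gripper's body presses on something with over 40 N, if the wrist force passes 120 N, or if a joint passes its speed limit or range.

## Robot

A 6-joint arm with a two-finger parallel gripper is mounted at the origin on a cart in front of the work surface, level with it; the furniture and walls round the work are solid. World frame = base frame: x ahead of the robot, y to its left, z up, the work surface at z = 0. Lengths are in mm, angles in rad, forces in N, time in s.
With the tool pointing down it reaches from about 300 to 775 mm from the base axis. Payload 14.6 kg.
Tool frame: the origin (TCP) lies between the finger pads; the fingertips stand manip.tip_reach ahead of it and the grasp point (between the pads) lies 5 mm behind it (manip.tip_reach is the distance from the TCP to the fingertips, in mm); z points along the fingers, y is the line along which they close (so a half turn about z gives the same grasp; the last joint's range is limited). The gripper opens to 94 mm and grips with 3 to 60 N. Pads are 16 mm wide; open, the fingers measure 119 mm over their backs; the gripper's body (75 mm by 177 mm) begins 78 mm behind the grasp point.
Start: joints at [-1.172, 0.3, 1.521, -0, 1.321, -0.067], TCP at [247.018, -491.398, 219.446] pointing down, gripper open.
Joint ranges: [-3.03, 3.03], [-0.79, 2.21], [0.23, 2.52], [-1.04, 4.18], [0, 3.07], [-2.55, 2.55]. Speed limits (rad/s): [2.22, 2.22, 2.57, 3.14, 3.14, 3.14].

## Interface

Orientations are given as [roll, pitch, yaw] about the fixed x, y, z axes, in that order (R = Rz(yaw) Ry(pitch) Rx(roll)).
In Python, from cell import manip gives the robot as it stands. The module is installed in compiled form; this text tells all that it offers.
- The arm moves only by the shell command python3 -m creep 'ROWS' [FORCE]. ROWS is JSON, a list of rows, each a list of 3 entries, a list of its own where there are three numbers: the opening, from -1 (shut) to 1 (fully open), then the shift along the tool's x, y, z in cm, then the turn about the tool's z in units of 5 degrees (1.0 is 5 degrees). In form: [[grip, [tx, ty, tz], roll], ...]. A call has 1 to 12 rows; each row is the pose to reach, as a shift and turn from the pose commanded when the call began, along the tool's axes at that moment; what a row does not reach only later rows make up. A row lasts 1/10 s, in which the tool goes at most 50 mm and 8.59 degrees, less where a joint would pass 70% of its speed; a pose out of reach is approached as far as the arm can. A call with a gripper value outside its range is refused whole. The fingers move at their own pace and stop on an object; FORCE is the grip in N (left out, the last holds). Time passes only in rows, so rows that repeat a pose let the fingers close. It gives the time, the measured TCP pose, the force, the opening and the grip force at its end, in the units of the state.
- manip.read_state(): the state, without advancing time (a new reading comes with each control period).
- manip.camera(name): name is "scene" or "top" or "wrist"; returns the picture (384x512x3 uint8, red, green, blue); there is no depth.
- manip.camera_params(name): a dict with "fovy" (degrees; the focal length in pixels is half the picture's height over the tangent of half this angle, whatever the lens; pixels are square), "cx", "cy" (the principal point, pixels), "origin" and "attitude" of the camera in the world. Camera axes: x right, y down, z forward; pixel columns grow to the right and rows downward; lengths in mm; the calibration is good to about 2 mm. A picture is of the moment at which its call begins: read the wrist's pose just before it. camera_params takes no time and is no camera call; for the wrist camera it gives the pose at the moment of the call.
- manip.sign_off(): hands the job in; it is judged then, once.
The state is a dict: "clock": time; "joints": joint angles; "qd": joint speeds; "effort": joint torques, N m; "eef_pos": TCP position; "eef_rot": TCP orientation; "wrist_force": force on the tool from outside, world axes, zero at the start; "moment": the same for the moment, N m; "finger_gap": finger opening in mm; "finger_force": force on a finger pad.
Only numpy, scipy, OpenCV 4.12 (cv2) and the standard library are available. Lean on these libraries where they do the work, as an engineer would, in place of code of your own. Each camera call takes 0.05 s, during which the arm holds its last target. There are 200 camera calls.

## Working session

There is one attempt and no reset: what is moved stays moved. The work goes in short steps, Python scripts to look and compute and a shell command to move; the robot and the scene stay as the last step left them, time stands still between calls to the robot, and variables do not carry over. Pictures are saved under pics/ and viewed, at most 10 in all, crops included, and the job is handed in when it is done.

```bash
mkdir -p pics
cat > h.py <<'E'
import numpy as np,cv2
from cell import manip
from scipy.spatial.transform import Rotation as R
def grab(n,f):
    p=manip.camera_params(n); im=manip.camera(n); cv2.imwrite('pics/'+f,im[:,:,::-1]); return im,p
def rot(a):
    a=np.array(a,float)
    return a if a.shape==(3,3) else R.from_euler('xyz',a).as_matrix()
def ray(p,uv,z):
    f=192/np.tan(np.radians(p['fovy'])/2)
    d=rot(p['attitude'])@np.array([(uv[0]-p['cx'])/f,(uv[1]-p['cy'])/f,1])
    o=np.array(p['origin']); return o+d*(z-o[2])/d[2]
def proj(p,X):
    f=192/np.tan(np.radians(p['fovy'])/2)
    c=rot(p['attitude']).T@(np.array(X)-np.array(p['origin'])); return c[:2]/c[2]*f+[p['cx'],p['cy']]
E
python3 - <<'E'
from h import *
ims=[]
for n in ['scene','top','wrist']:
    im,p=grab(n,n+'0.png'); print(n,p)
a=cv2.imread('pics/scene0.png');b=cv2.imread('pics/top0.png')
print(manip.tip_reach,manip.read_state())
E
```

```text
scene {'fovy': 45.92165051092205, 'cx': 252.99526146721183, 'cy': 191.0234807756686, 'origin': array([-376.92154255,  433.03898084, 1099.75214715]), 'attitude': array([-2.37067715,  0.02152992, -2.17127058])}
top {'fovy': 43.31728998961185, 'cx': 257.1346271407011, 'cy': 191.44931124973024, 'origin': array([ 267.15418948, -112.13756028, 1493.75490383]), 'attitude': array([-3.01846870e+00,  2.28013192e-03, -1.57248363e+00])}
wrist {'fovy': 65.54895562972426, 'cx': 251.41471809338825, 'cy': 189.82868454671612, 'origin': array([ 322.46665138, -454.47570808,  385.46233678]), 'attitude': array([ 2.85068500e+00,  5.19034347e-04, -1.10462439e+00])}
14.0 {'clock': 0.15, 'joints': array([-1.17159570e+00,  3.00359505e-01,  1.52143811e+00,  6.45617438e-06,
        1.32069111e+00, -6.66177047e-02]), 'qd': array([-0.00112678, -0.00113045, -0.00196913,  0.00097206,  0.00054767,
       -0.00292815]), 'effort': array([-1.74441702e-04, -5.31956148e+01, -3.52819920e+01,  7.08199153e-02,
        2.36069266e-02, -7.25474865e-05]), 'eef_pos': array([ 246.95232851, -491.23287978,  219.00801689]), 'eef_rot': array([-3.14069898e+00, -6.58904091e-05,  4.65816703e-01]), 'wrist_force': array([ 0.46539048,  0.65569534, -0.2517282 ]), 'moment': array([-0.00418438,  0.0425233 ,  0.00068756]), 'finger_force': 0.0, 'finger_gap': 94.20774757596658}
```

View pics/top0.png

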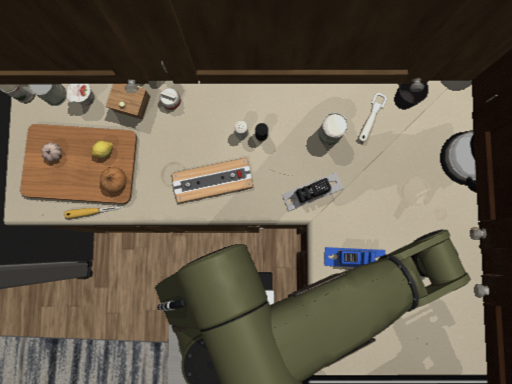

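View pics/scene0.png

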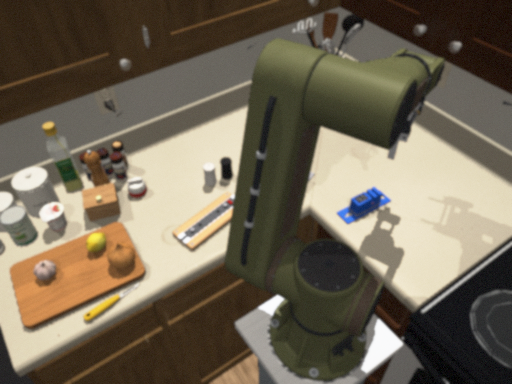

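Candidates for the sharpener, in the top view:
- The black unit on a steel plate at (312,191).
- The blue look-alike at (352,258), which is excluded by its colour.
- The mount itself at (212,180), with its red catch at (240,174), so the locking direction is image-left.

The white thing at (372,118) is a can opener or similar. I choose the black unit and check it in a crop.

Run:
```python
from h import *
a=cv2.imread('pics/top0.png')
c=cv2.resize(a[145:215,160:350],None,fx=4.2,fy=4.2,interpolation=cv2.INTER_CUBIC)
cv2.imwrite('pics/crop1.png',c)
p=manip.camera_params('top')
for n,uv,z in [('sh',(312,191),30),('catch',(240,174),20),('mountc',(212,180),16),('salt',(240,130),77),('pep',(261,131),77),('tin',(334,126),110)]: print(n,ray(p,uv,z).round())
```

```text
sh [ 449. -276.   30.]
catch [504. -56.  20.]
mountc [486.  30.  16.]
salt [628. -58.  77.]
pep [ 625. -121.   77.]
tin [ 631. -335.  110.]
```

View pics/crop1.png

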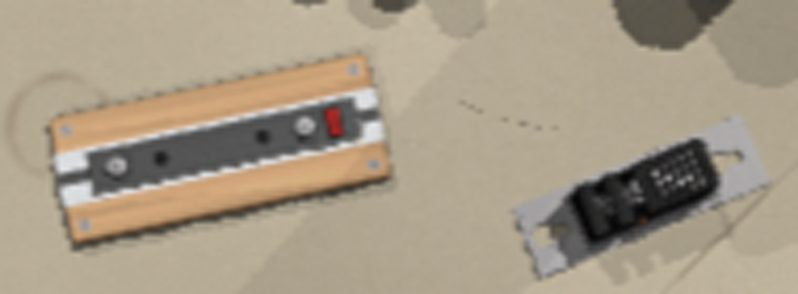

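The crop confirms it: a black housing on a steel plate, with the ribbed grip on the right and the V slots on the left, so the front is at lower left. On the mount, the screw heads are at crop (117,165) and (305,125), and the catch is at (335,122). Next I move over the sharpener.

```bash
python3 -m creep '[[1,[3,-1,0],-1.5],[1,[6,-2.2,0],-3],[1,[9,-3.3,0],-4.6],[1,[12,-4.4,0],-6.2],[1,[15,-5.5,0],-7.8],[1,[18,-6.6,0],-9.4],[1,[21,-7.7,0],-11],[1,[24,-8.8,0],-12.6],[1,[26.5,-9.6,0],-14.2],[1,[27.7,-10.1,0],-15.8],[1,[27.7,-10.1,0],-17.3],[1,[27.7,-10.1,0],-17.3]]' 10
python3 - <<'E'
from h import *
im,p=grab('wrist','w1.png'); print(p); s=manip.read_state(); print(s['eef_pos'],s['eef_rot'],s['joints'])
E
```

```text
clock: 1.35
eef_pos: [449.3, -276.4, 219.2]
eef_rot: [-3.141, -0.0, 1.978]
wrist_force: [0.1, -0.8, 0.0]
finger_gap: 93.9
finger_force: 0.0
{'fovy': 65.54895562972426, 'cx': 251.41471809338825, 'cy': 189.82868454671612, 'origin': array([ 416.28185022, -200.07210347,  385.74449949]), 'attitude': array([ 2.85003768e+00, -2.71539492e-04,  4.08004885e-01])}
[ 449.10651413 -276.64658081  219.26882647] [-3.14137928e+00 -3.22855149e-04  1.97295290e+00] [-6.21532317e-01  2.50113515e-01  1.58478129e+00 -1.47835959e-05
  1.30708458e+00 -1.02368507e+00]
```

View pics/w1.png

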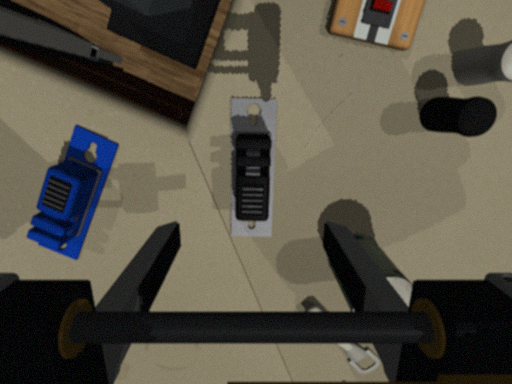

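The wrist view shows the sharpener upright in the picture. Its plate runs from (231,97) to (271,236), with the front slots at the top and the ribs at the bottom. The blue decoy is at left, the catch end of the mount at (380,5), and the shakers at right. Now I measure the plate.

```bash
cat > plate.py <<'E'
from h import *
im=cv2.imread('pics/w1.png'); p=manip.camera_params('wrist')
hsv=cv2.cvtColor(im,cv2.COLOR_BGR2HSV)
b,g,r=[im[:,:,i].astype(int) for i in range(3)]
m=((r-b<10)&(g>60)).astype(np.uint8); m[:85]=0;m[245:]=0;m[:,:222]=0;m[:,285:]=0
m=cv2.morphologyEx(m,cv2.MORPH_OPEN,np.ones((2,2)))
ys,xs=np.nonzero(m); pts=np.c_[xs,ys]; print(len(pts),xs.min(),xs.max(),ys.min(),ys.max())
W=np.array([ray(p,q,4)[:2] for q in pts],np.float32)
c,sz,a=cv2.minAreaRect(W); box=cv2.boxPoints((c,sz,a))
e=[box[1]-box[0],box[2]-box[1]]; l=max(e,key=np.linalg.norm); l=l if l[1]>0 else -l
print(c,sz,np.degrees(np.arctan2(l[1],l[0])))
# side edges by row-wise median -> line
u=l/np.linalg.norm(l)
st=[]
for y in range(100,234):
    x=xs[ys==y]
    if len(x)>4: st.append([ (x.min()+x.max())/2,y, x.max()-x.min()])
st=np.array(st); w=np.array([ray(p,q[:2],4)[:2] for q in st]); 
k=np.polyfit(w[:,1],w[:,0],1); print('midline angle',np.degrees(np.arctan2(1,k[0])), np.polyval(k,c[1]))
cv2.imwrite('pics/m.png',m*255)
s=manip.read_state(); yaw=s['eef_rot'][2]; d=np.array(c)-s['eef_pos'][:2]
print('tool shift mm',d@[np.cos(yaw),np.sin(yaw)],d@[np.sin(yaw),-np.cos(yaw)],np.degrees(yaw))
E
python3 plate.py
```

```text
2126 232 277 99 237
(454.3370361328125, -282.7224426269531) (55.66744613647461, 185.03334045410156) 111.99023
midline angle 110.30413741644942 459.25027679697257
tool shift mm -7.638369783486189 2.435110714651808 113.04187444964214
```

```bash
python3 -m creep '[[1,[-0.4,0.1,3],0.1],[1,[-0.75,0.25,6],0.2],[1,[-0.75,0.25,9],0.2],[1,[-0.75,0.25,12],0.2],[1,[-0.75,0.25,14.5],0.2],[1,[-0.75,0.25,16.5],0.2],[1,[-0.75,0.25,18],0.2],[1,[-0.75,0.25,19],0.2],[1,[-0.75,0.25,19.2],0.2],[1,[-0.75,0.25,19.2],0.2]]'; python3 -m creep '[[0,[0,0,0],0],[-0.4,[0,0,0],0],[-1,[0,0,0],0],[-1,[0,0,0],0],[-1,[0,0,0],0],[-1,[0,0,0],0],[-1,[0,0,0],0],[-1,[0,0,0],0]]' 35
```

```text
clock: 2.4
eef_pos: [454.4, -282.9, 27.7]
eef_rot: [3.142, 0.0, 1.956]
wrist_force: [1.0, 0.2, 0.3]
finger_gap: 94.1
finger_force: 0.0
clock: 3.2
eef_pos: [454.3, -282.7, 27.4]
eef_rot: [-3.141, -0.0, 1.958]
wrist_force: [-2.2, -0.3, 1.7]
finger_gap: 39.8
finger_force: 35.0
```

```bash
python3 -m creep '[[-1,[0,0,-0.5],0],[-1,[0,0,-2],0],[-1,[0,0,-4],0],[-1,[0,0,-7],0],[-1,[0,0,-10],0],[-1,[0,0,-12.5],0],[-1,[0,0,-14],0],[-1,[0,0,-14],0]]'
cat > mt.py <<'E'
from h import *
def fit(W):
    c,sz,a=cv2.minAreaRect(W.astype(np.float32)); b=cv2.boxPoints((c,sz,a)); l=max(b[1]-b[0],b[2]-b[1],key=np.linalg.norm); l=l if l[1]>0 else -l
    return np.array(c),sz,np.degrees(np.arctan2(l[1],l[0]))
im=cv2.imread('pics/top0.png'); p=manip.camera_params('top')
b,g,r=[im[:,:,i].astype(int) for i in range(3)]
m=((r-b>55)&(r>110)).astype(np.uint8); k=np.zeros_like(m);k[152:210,165:260]=1; m&=k
m=cv2.morphologyEx(m,cv2.MORPH_OPEN,np.ones((2,2)))
ys,xs=np.nonzero(m); W=np.array([ray(p,q,16)[:2] for q in zip(xs,ys)])
c,sz,a=fit(W); print('board',c,sz,a)
u=np.array([np.cos(np.radians(a)),np.sin(np.radians(a))]); n=np.array([u[1],-u[0]])
g2=cv2.cvtColor(im,cv2.COLOR_BGR2GRAY).astype(float)
for name,(cx,cy) in dict(front=(160+117/4.2,145+165/4.2),rear=(160+305/4.2,145+125/4.2)).items():
    x0,y0=int(cx)-4,int(cy)-4; w=g2[y0:y0+9,x0:x0+9]; yy,xx=np.mgrid[y0:y0+9,x0:x0+9]
    t=(np.clip(w-85,0,None))*(((xx-cx)**2+(yy-cy)**2)<12); q=((t*xx).sum()/t.sum(),(t*yy).sum()/t.sum())
    P=ray(p,q,27)[:2]; d=P-c; print(name,q,P,'along',d@u,'across',d@n)
rm=((r-g>70)&(k>0)&(b<60)&(g<60)); ys,xs=np.nonzero(rm); d=ray(p,(xs.mean(),ys.mean()),24)[:2]-c; print('catch along',d@u,d@n,len(xs))
E
python3 mt.py
```

```text
clock: 4.0
eef_pos: [454.9, -283.0, 169.3]
eef_rot: [3.14, 0.003, 1.958]
wrist_force: [-0.7, -0.0, -6.0]
finger_gap: 39.7
finger_force: 35.0
board [484.31704712  27.40368652] (93.14692687988281, 237.63465881347656) 101.89311
front (np.float64(187.37305699481865), np.float64(183.83316062176166)) [472.6042492  104.59776578] along 77.95086116773703 across 4.447290869152631
rear (np.float64(232.23251589464124), np.float64(174.28428701180744)) [501.93177915 -32.72248804] along -62.46564951337251 across 4.845415836072824
catch along -83.54158929363598 3.8179279503927184 17
```

```bash
python3 -m creep '[[-1,[0.7,1.1,0],0.2],[-1,[2,3,0],0.5],[-1,[3.5,5.2,0],1],[-1,[5,7.5,0],1.5],[-1,[6.5,9.7,0],2],[-1,[7.3,10.9,0],2.04],[-1,[7.6,11.3,0],2.04],[-1,[7.6,11.3,0],2.04],[-1,[7.6,11.3,0],2.04]]'
python3 - <<'E'
from h import *
im,p=grab('wrist','w2.png')
np.save('w2.npy',[p],allow_pickle=True);s=manip.read_state();print(s['eef_pos'],s['eef_rot'])
for X in [(501.9,-32.7,27),(472.6,104.6,27)]: print(proj(p,X))
E
```

```text
clock: 4.9
eef_pos: [529.8, -170.4, 167.2]
eef_rot: [-3.141, -0.0, 1.78]
wrist_force: [-1.1, 0.2, -4.2]
finger_gap: 39.6
finger_force: 35.0
[ 529.86705088 -170.44119016  167.31766077] [-3.14130649e+00  2.89191178e-06  1.77956957e+00]
[252.56304359  35.95073211]
[ 252.6451628  -159.55568769]
```

View pics/w2.png

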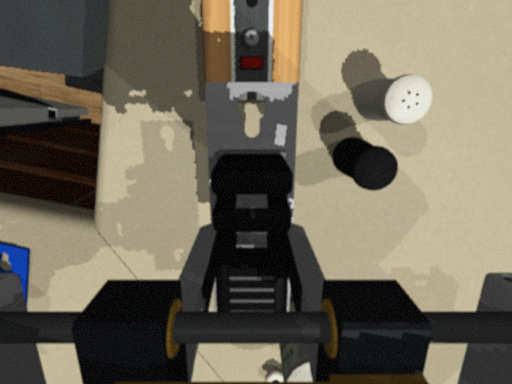

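The wrist view shows the rear screw at (251,37), the catch at (251,62), the plate's front edge at row ~84 and columns 207–297, and the front keyhole around (252,115). I go on to look at the front screw.

```bash
python3 -m creep '[[-1,[1,0,0],0],[-1,[3,0,0],0],[-1,[5.5,0,0],0],[-1,[8,0,0],0],[-1,[10.5,0,0],0],[-1,[12.7,0,0],0],[-1,[13.7,0,0],0],[-1,[14,0,0],0],[-1,[14,0,0],0],[-1,[14,0,0],0]]'
python3 - <<'E'
from h import *
im3,p3=grab('wrist','w3.png')
np.save('w3.npy',[p3],allow_pickle=True);s=manip.read_state();e=s['eef_pos'];print(e,s['eef_rot'])
for X in [(501.9,-32.7,27),(472.6,104.6,27)]: print(proj(p3,X))
yaw=s['eef_rot'][2];u=np.array([np.cos(yaw),np.sin(yaw),0]);print('pred keyhole px',proj(p3,e+78*u-[0,0,23.4]),proj(p3,e+92*u-[0,0,23.4]))
a=cv2.imread('pics/w2.png')[0:160,200:304];b=cv2.imread('pics/w3.png')[0:160,200:304]
cv2.imwrite('pics/crop2.png',cv2.resize(np.hstack([a,b]),None,fx=3.7,fy=3.7,interpolation=cv2.INTER_CUBIC))
E
```

```text
clock: 5.95
eef_pos: [501.4, -33.3, 167.5]
eef_rot: [3.141, 0.0, 1.779]
wrist_force: [0.3, 0.3, -4.6]
finger_gap: 39.9
finger_force: 35.0
[501.36745837 -33.38930891 167.40182981] [-3.14156179e+00  1.28917457e-04  1.77923396e+00]
[251.7265049  181.22030575]
[251.57708087  35.39171992]
pred keyhole px [251.07170181 109.10317375] [251.07607904  84.99915412]
```

View pics/crop2.png

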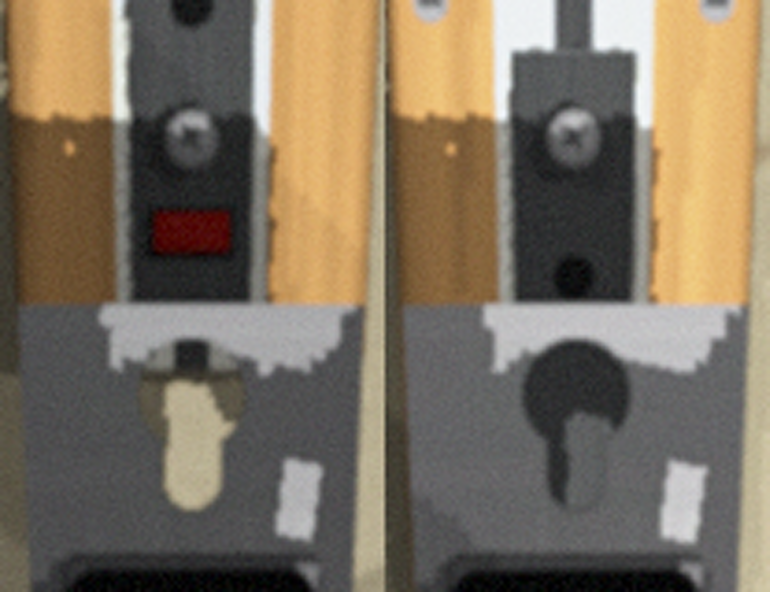

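Run:
```python
from h import *
p2=np.load('w2.npy',allow_pickle=True)[0];p3=np.load('w3.npy',allow_pickle=True)[0]
def blob(f):
    g=cv2.GaussianBlur(cv2.imread(f),(3,3),0)[20:55,236:268]; g=cv2.cvtColor(g,cv2.COLOR_BGR2GRAY); m=(g>85).astype(np.uint8)
    n,l,s,c=cv2.connectedComponentsWithStats(m); i=min(range(1,n),key=lambda i:np.hypot(*(c[i]-[15,17]))); print(s[i]); return c[i]+[236,20]
r=blob('pics/w2.png');f=blob('pics/w3.png');print(r,f)
S_r=ray(p2,(251.35,37.3),26);S_f=ray(p3,(251.1,37.0),26);print(S_r,S_f,ray(p2,r,26),ray(p3,f,26))
d=(S_f-S_r)[:2];print('spacing',np.hypot(*d),'ang',np.degrees(np.arctan2(d[1],d[0])))
s=manip.read_state();e=s['eef_pos'];yaw=s['eef_rot'][2]
K=ray(p3,(251.7,105.9),e[2]-23.4);
ux=np.array([np.cos(yaw),np.sin(yaw)]);uy=np.array([np.sin(yaw),-np.cos(yaw)])
print('K rel',(K[:2]-e[:2])@ux,(K[:2]-e[:2])@uy)
D=(S_f-K)[:2];print('shift',D@ux,D@uy,'yaw',np.degrees(yaw))
# plate edge lines relative yaw in w3, from rows 90..140
g=cv2.imread('pics/w3.png').astype(int);L=[];Rr=[]
for y in range(90,145,2):
    row=g[y];sat=row[:,2]-row[:,0]
    m=np.nonzero(sat[195:310]<12)[0]+195; L.append((y,m.min()));Rr.append((y,m.max()))
L=np.array(L);Rr=np.array(Rr)
mid=(np.array(L)[:,1]+np.array(Rr)[:,1])/2;print(L[::6,1],Rr[::6,1],np.polyfit(L[:,0],mid,1))
```

```text
[10  9 11 10 71]
[  0   0  32  35 456]
[251.54929577  32.69014085] [252.31359649  28.39912281]
[500.99491241 -33.86627921  26.        ] [472.40797246 103.3635222   26.        ] [500.36896761 -30.03177343  26.        ] [472.01398873 110.65728341  26.        ]
spacing 140.1757166166027 ang 101.76724773580901
K rel 79.89678963540581 0.3848993080486771
shift 59.88871559576902 -0.4190867488805896 yaw 101.94259658037765
[205 206 200 207 207] [297 296 296 295 294] [-5.19978106e-03  2.51429803e+02]
```

```bash
python3 -m creep '[[-1,[1,0,0],0],[-1,[2.5,0,0.5],0],[-1,[4,-0.04,2],0],[-1,[5.3,-0.04,4],0],[-1,[5.9,-0.04,6],0],[-1,[5.99,-0.04,8],0],[-1,[5.99,-0.04,9.5],0],[-1,[5.99,-0.04,10.2],0],[-1,[5.99,-0.04,10.5],0],[-1,[5.99,-0.04,10.5],0],[-1,[5.99,-0.04,10.5],0]]'
python3 - <<'E'
from h import *
im3,p3=grab('wrist','w4.png')
a=cv2.imread('pics/w4.png')[60:170,170:330]
cv2.imwrite('pics/crop3.png',cv2.resize(a,None,fx=4.5,fy=4.5,interpolation=cv2.INTER_CUBIC))
print(manip.read_state()['wrist_force'],manip.read_state()['eef_pos'])
E
```

```text
clock: 7.1
eef_pos: [488.8, 26.0, 63.1]
eef_rot: [3.141, 0.0, 1.78]
wrist_force: [0.4, 0.3, -4.7]
finger_gap: 40.0
finger_force: 35.0
[-0.35307827  0.42795548 -5.0134989 ] [488.79093641  25.87475373  63.12317244]
```

View pics/crop3.png

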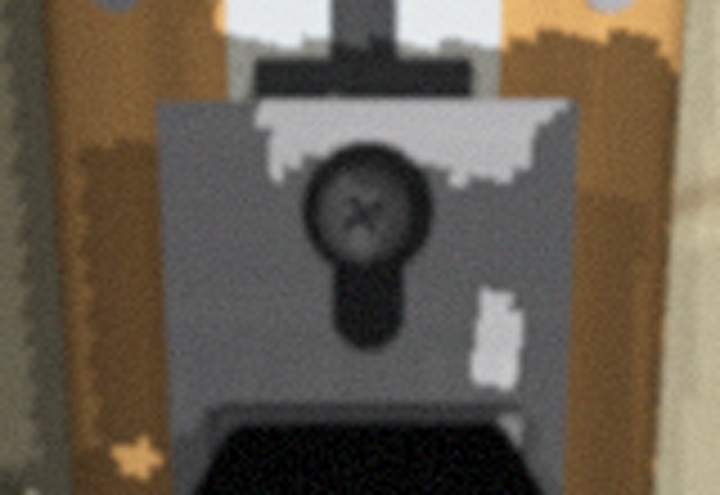

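The front screw head at crop (363,210) sits inside the entry hole centred at (368,205), about 0.7 mm off each way. I correct for that and lower gently.

```bash
python3 -m creep '[[-1,[-0.03,-0.04,0.1],0],[-1,[-0.05,-0.06,0.3],0],[-1,[-0.05,-0.06,0.5],0],[-1,[-0.05,-0.06,0.7],0],[-1,[-0.05,-0.06,0.9],0],[-1,[-0.05,-0.06,1.1],0],[-1,[-0.05,-0.06,1.1],0],[-1,[-0.05,-0.06,1.1],0]]'
```

```text
clock: 7.95
eef_pos: [488.0, 25.2, 51.5]
eef_rot: [-3.142, 0.0, 1.78]
wrist_force: [0.4, 0.1, -4.2]
finger_gap: 39.6
finger_force: 35.0
```

```bash
python3 -m creep '[[-1,[0,0,0.1],0],[-1,[0,0,0.2],0],[-1,[0,0,0.3],0],[-1,[0,0,0.4],0],[-1,[0,0,0.45],0],[-1,[0,0,0.45],0]]'
```

```text
clock: 8.55
eef_pos: [488.0, 25.2, 46.9]
eef_rot: [3.142, 0.0, 1.78]
wrist_force: [0.2, 0.1, -2.1]
finger_gap: 40.0
finger_force: 35.0
```

```bash
python3 -m creep '[[-1,[0,0,0.03],0],[-1,[0,0,0.05],0],[-1,[0,0,0.05],0],[-1,[0,0,0.05],0]]'
```

```text
clock: 8.95
eef_pos: [488.0, 25.2, 46.5]
eef_rot: [3.141, 0.0, 1.78]
wrist_force: [-0.4, 1.4, -1.4]
finger_gap: 39.9
finger_force: 35.0
```

```bash
python3 -m creep '[[-1,[0,0,0.02],0],[-1,[0,0,0.03],0],[-1,[0,0,0.03],0],[-1,[0,0,0.03],0],[-1,[0,0,0.03],0]]'
python3 - <<'E'
from h import *
s=manip.read_state();print(s['wrist_force'],s['moment'],s['eef_pos'])
E
```

```text
clock: 9.45
eef_pos: [488.0, 25.2, 46.4]
eef_rot: [3.141, 0.0, 1.78]
wrist_force: [-2.0, -0.9, 6.1]
finger_gap: 40.2
finger_force: 35.0
[-2.02743316 -0.93906629  6.11567287] [-0.05960316  0.52960096  0.0072062 ] [487.99982969  25.21881027  46.37849012]
```

```bash
python3 -m creep '[[-1,[0.1,0,-0.01],0],[-1,[0.25,0,-0.01],0],[-1,[0.45,0,-0.01],0],[-1,[0.65,0,-0.01],0],[-1,[0.85,0,-0.01],0],[-1,[1.05,0,-0.01],0],[-1,[1.2,0,-0.01],0],[-1,[1.3,0,-0.01],0],[-1,[1.3,0,-0.01],0]]'
```

```text
clock: 10.35
eef_pos: [485.4, 38.1, 46.4]
eef_rot: [3.141, 0.0, 1.78]
wrist_force: [1.1, -3.1, 3.8]
finger_gap: 40.1
finger_force: 35.0
```

```bash
python3 -m creep '[[-1,[0.07,0,0],0],[-1,[0.14,0,0],0],[-1,[0.2,0,0],0],[-1,[0.25,0,0],0],[-1,[0.25,0,0],0]]'
```

```text
clock: 10.85
eef_pos: [484.8, 40.3, 46.4]
eef_rot: [3.141, 0.0, 1.78]
wrist_force: [1.4, -4.6, 4.9]
finger_gap: 40.2
finger_force: 35.0
```

```bash
python3 -m creep '[[-1,[0.03,0,0],0],[-1,[0.06,0,0],0],[-1,[0.06,0,0],0],[-1,[0.06,0,0],0]]'
```

```text
clock: 11.25
eef_pos: [484.8, 40.8, 46.4]
eef_rot: [3.141, 0.0, 1.78]
wrist_force: [1.6, -7.3, 5.1]
finger_gap: 39.7
finger_force: 35.0
```

```bash
python3 -m creep '[[-1,[0.03,0,0],0],[-1,[0.06,0,0],0],[-1,[0.06,0,0],0],[-1,[0.06,0,0],0]]'
```

```text
clock: 11.65
eef_pos: [484.8, 40.9, 46.4]
eef_rot: [3.141, 0.001, 1.78]
wrist_force: [2.3, -11.7, 3.3]
finger_gap: 39.9
finger_force: 35.0
```

The hard stop shows: force is rising with no further motion. I let go, rise and look.

```bash
python3 -m creep '[[-1,[-0.05,0,0],0],[-0.5,[-0.05,0,0],0],[0.3,[-0.05,0,0],0],[1,[-0.05,0,0],0],[1,[-0.05,0,0],0],[1,[-0.05,0,0],0],[1,[-0.05,0,-1],0],[1,[-0.05,0,-3],0],[1,[-0.05,0,-6],0],[1,[-0.05,0,-10],0],[1,[-0.05,0,-14],0],[1,[-0.05,0,-15],0]]'; python3 -m creep '[[1,[-3,0,-1],0],[1,[-7,0,-2],0],[1,[-11,0,-3],0],[1,[-14,0,-4],0],[1,[-15,0,-4],0],[1,[-15,0,-4],0]]'
python3 - <<'E'
from h import *
im3,p3=grab('wrist','w5.png')
E
```

```text
clock: 12.85
eef_pos: [485.8, 41.2, 201.1]
eef_rot: [3.135, 0.001, 1.78]
wrist_force: [0.6, 0.3, -0.4]
finger_gap: 94.1
finger_force: 0.0
clock: 13.45
eef_pos: [515.5, -106.2, 235.7]
eef_rot: [-3.141, -0.0, 1.778]
wrist_force: [0.8, -0.1, 0.9]
finger_gap: 94.2
finger_force: 0.0
```

View pics/w5.png

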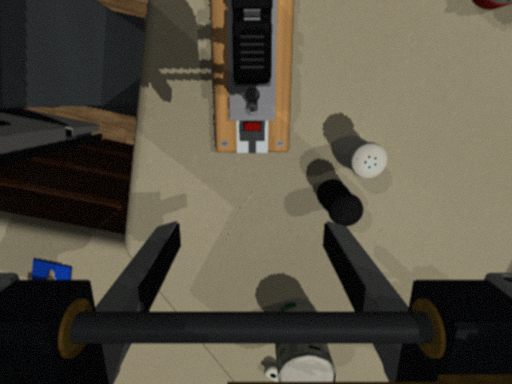

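The plate's rear edge is at row ~119, with the red catch at (253,127) fully exposed behind it and the rear screw in the slot at (252,95). I check the gap in a crop.

Run:
```python
from h import *
p=manip.camera_params('wrist'); im=cv2.imread('pics/w5.png')
cv2.imwrite('pics/crop4.png',cv2.resize(im[75:160,200:305],None,fx=7,fy=7,interpolation=cv2.INTER_CUBIC))
for z in (19,24):
  a,b=ray(p,(253,121),z),ray(p,(253,132.5),z); print(z,np.linalg.norm(a-b))
for r in range(112,138): print(r,im[r,250:256].mean(0).round().astype(int),end=' ')
```

```text
19 14.238206393561152
24 14.052380184605578
112 [108 106 106] 113 [120 118 118] 114 [114 112 112] 115 [119 116 116] 116 [124 124 124] 117 [126 126 126] 118 [130 127 127] 119 [118 117 116] 120 [88 88 86] 121 [41 42 49] 122 [14 15 69] 123 [  7  11 102] 124 [  8  11 116] 125 [  6  13 118] 126 [  9  12 118] 127 [  8  12 118] 128 [  5  10 118] 129 [  8  13 106] 130 [26 26 75] 131 [44 44 52] 132 [54 53 50] 133 [54 55 53] 134 [56 55 54] 135 [57 56 55] 136 [58 56 55] 137 [53 53 52]
```

View pics/crop4.png

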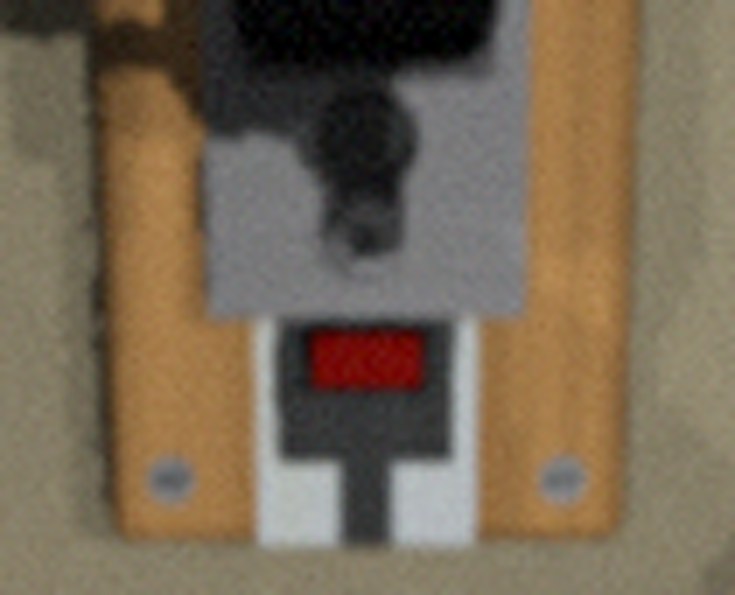

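The gap behind the plate is about 1.8 mm, matching the locked 2 mm, and the total slide was 16 mm up to a hard stop. I confirm the catch's height by triangulating from a sideways second view.

```bash
cat > tri.py <<'E'
from h import *
import sys
def red(im):
    b,g,r=[im[:,:,i].astype(float) for i in range(3)]
    w=np.clip(r-np.maximum(g,b)-25,0,None); w[200:]=0
    n,l,s,c=cv2.connectedComponentsWithStats((w>10).astype(np.uint8))
    cand=[i for i in range(1,n) if 60<s[i,4]<400 and l.shape[1]-s[i,0]>60]
    for i in cand: print(s[i],c[i])
    i=min(cand,key=lambda i:abs(s[i,4]-140)); m=cv2.dilate((l==i).astype(np.uint8),np.ones((3,3))); w=w*m
    yy,xx=np.mgrid[:384,:512]; return (w*xx).sum()/w.sum(),(w*yy).sum()/w.sum()
if sys.argv[1]=='a':
    im,p=cv2.imread('pics/w5.png'),manip.camera_params('wrist'); np.save('t.npy',[p,red(im)],allow_pickle=True)
else:
    p0,u0=np.load('t.npy',allow_pickle=True); im,p=grab('wrist','w6.png'); u1=red(im[:,:,::-1])
    def line(p,u): a=ray(p,u,0); o=np.array(p['origin']); d=a-o; return o,d/np.linalg.norm(d)
    o0,d0=line(p0,u0);o1,d1=line(p,u1)
    t=np.linalg.lstsq(np.c_[d0,-d1],o1-o0,rcond=None)[0]; A,B=o0+t[0]*d0,o1+t[1]*d1; print('catch',A,B,u0,u1)
E
python3 tri.py a; python3 -m creep '[[1,[0,-2,0],0],[1,[0,-5,0],0],[1,[0,-8,0],0],[1,[0,-11,0],0],[1,[0,-14,0],0],[1,[0,-16,0],0],[1,[0,-16,0],0],[1,[0,-16,0],0],[1,[0,-16,0],0]]'; python3 tri.py b
```

```text
[213   0  12  27 175] [218.85714286  12.04      ]
[215  44   9  20  83] [219.62650602  53.09638554]
[244 122  17   9 145] [251.77931034 126.0137931 ]
clock: 14.4
eef_pos: [359.8, -138.2, 236.1]
eef_rot: [-3.141, -0.0, 1.781]
wrist_force: [-0.4, 0.1, -0.4]
finger_gap: 93.8
finger_force: 0.0Traceback (most recent call last):
  File "tri.py", line 12, in <module>
    im,p=cv2.imread('pics/w5.png'),manip.camera_params('wrist'); np.save('t.npy',[p,red(im)],allow_pickle=True)
                                                                 ~~~~~~~^^^^^^^^^^^^^^^^^^^^^^^^^^^^^^^^^^^^^^^
    arr = np.asanyarray(arr)
ValueError: setting an array element with a sequence. The requested array has an inhomogeneous shape after 1 dimensions. The detected shape was (2,) + inhomogeneous part.
Traceback (most recent call last):
  File "tri.py", line 14, in <module>
    p0,u0=np.load('t.npy',allow_pickle=True); im,p=grab('wrist','w6.png'); u1=red(im[:,:,::-1])
          ~~~~~~~^^^^^^^^^^^^^^^^^^^^^^^^^^^
EOFError: No data left in file
```

Now I take the side picture here and move back for a fresh central one. I fix the save as well.

```bash
sed -i "s/^if sys.argv.*/if sys.argv[1]=='a':\n    im,p=grab('wrist','w7.png'); u=red(im[:,:,::-1]); pickle.dump((p,u),open('t.pkl','wb'))\nelif 0:/; s/np.load('t.npy',allow_pickle=True)/pickle.load(open('t.pkl','rb'))/; s/^import sys/import sys,pickle/" tri.py
python3 tri.py a; python3 -m creep '[[1,[0,2,0],0],[1,[0,5,0],0],[1,[0,8,0],0],[1,[0,11,0],0],[1,[0,14,0],0],[1,[0,16,0],0],[1,[0,16,0],0],[1,[0,16,0],0],[1,[0,16,0],0],[1,[0,16,0],0]]'; python3 tri.py b
```

```text
[371 123  18   9 147] [379.32653061 127.02721088]
clock: 15.45
eef_pos: [515.3, -105.8, 236.5]
eef_rot: [3.141, 0.0, 1.78]
wrist_force: [0.1, -0.2, -0.0]
finger_gap: 94.0
finger_force: 0.0
[213   0  13  27 203] [219.10344828  12.34975369]
[215  42   8  21  83] [219.07228916  52.57831325]
[244 122  17   9 132] [251.97727273 126.4469697 ]
catch [505.47881198 -54.67812708  23.95559031] [505.49372149 -54.74928043  23.96158805] (np.float64(379.38911881358854), np.float64(127.0253491981376)) (np.float64(251.9021803182086), np.float64(126.36982911019446))
```

The catch top triangulates to z = 24.0 mm, which is 5 mm above the seat, so it is up and locked.

```bash
python3 -c "
from cell import manip
print(manip.sign_off())"
```

```text
the job is handed in; nothing more can be done
None
```

The sharpener sits on its mount, slid 16 mm to the stop with the red catch up behind its foot plate, and I let go and handed the job in at about 15.5 s; no verdict came back.

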